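# Tip the test-tube rack back onto its base and push it against the ledge

### The job

The empty test-tube rack has been left standing on its end. Push it over so that it stands on its solid base with the tube holes facing up, and push it along the bench until one long side is flush against the front of the low reagent ledge, within the ledge's length. Only push the rack, never lift it, leave the beaker, the flask and the calculator undisturbed, and finish clear of everything.

Things in the scene. Friction and masses are not known exactly. Their poses are not given: they have to be found in the camera images.
- rack_mid (a point): Centre of the loose white test-tube rack, 170 mm long, 87.5 mm wide, 70 mm high when on its base; 0.18 to 0.35 kg. Own axes: z along its length, x across its width, y from its solid base to its tube-hole side. It starts standing on one end (z up, centre 85 mm above the bench), its base side facing the robot's right (-y) within 0.55 rad. On its base, y is up and the centre 35 mm high.
- rack_base (a point): Centre of the underside of the rack's base (8 mm thick solid plate), 35 mm from rack_mid; same axes. The opposite side is an open grid, 3 by 6 square holes of 22.5 mm. Ends are closed plates. Long sides are open but for the base plate and 5 mm bars 31 and 67.5 mm above the base. Pushed near the top on its hole side, the standing rack passes balance at about 14 degrees and drops onto its base.
- ledge_face (a point): Middle of the top edge of the front face of the fixed low grey reagent ledge (560 mm long, 120 mm deep, 35 mm high), beyond the rack, turned up to 0.2 rad. x points away from the robot into the ledge, square to the front face; y along the front face, to the left; z up. Small reagent bottles up to 145 mm above the bench stand on the rear half, from 58 mm behind the front face.
- beaker: Loose glass beaker, 68 mm across, 90 mm high, origin at the centre of its underside. To be left alone.
- flask: Loose green glass conical flask, 74 mm across the foot, 110 mm high, origin at the centre of its underside. To be left alone.
- calculator: Loose dark pocket calculator lying flat, 155 by 80 by 18 mm, origin at the centre of its underside, long side along its x. To be left alone.
Mind the look-alikes: they are no part of the job. Of the things like the part that bears rack_mid, leave any that is pink; of the rest the smaller one is meant.

How it is judged:
By the outcome, as a careful person would: the job done as asked, in the order asked, and still so for the second after the job is handed in, with the robot touching nothing.
It also fails if it takes over 56 s, if anything falls off the work surface, if the arm or the gripper's body presses on something with over 40 N, if the wrist force passes 120 N, or if a joint passes its speed limit or range.

### The arm

A 6-joint arm with a two-finger parallel gripper is mounted at the origin on the work surface. World frame = base frame: x ahead of the robot, y to its left, z up, the work surface at z = 0. Lengths are in m, angles in rad, forces in N, time in s.
With the tool pointing down it reaches from about 0.35 to 0.975 m from the base axis. Payload 4.9 kg.
Tool frame: the origin (TCP) lies midway between the tips of the shut fingers; the grasp point (between the pads) lies behind it (manip.tcp_to_grasp is the z of the grasp point in the tool frame, in m); z points along the fingers, y is the direction in which the jaws open and shut (so a half turn about z gives the same grasp; the last joint's range is limited). The gripper opens to 85 mm and grips with 20 to 120 N. Pads are 22 mm wide; open, the fingers measure 114 mm over their backs; the gripper's body (76 mm by 85 mm) begins 54 mm behind the grasp point. The pads swing forward as they close: fully open they stand 13 mm farther back than shut.
Start: joints at [-1.438, 0.053, 1.613, -0, 1.476, -0.119], TCP at [0.156, -0.605, 0.231] pointing down, gripper open.
Joint ranges: [-3.01, 3.01], [-1.01, 2.22], [0.06, 2.58], [-1.02, 4.17], [0.09, 2.62], [-3.14, 3.14]. Speed limits (rad/s): [2.57, 2.57, 3.14, 3.14, 3.14, 3.14].

### API

Orientations are given as a unit quaternion [w, x, y, z].
In Python, from plant import status, vision, order, regions_of, manip gives the robot as it stands. The module is installed in compiled form; this text tells all that it offers.
- The arm moves only by the shell command python3 -m crank 'ROWS'. ROWS is JSON, one flat list of numbers, 5 for each row, row after row: the shift along the tool's x, y, z in mm, then the turn about the tool's z in degrees, then the opening in per cent of the stroke, from 0 (shut) to 100 (fully open). In form: [tx, ty, tz, yaw, fingers, tx, ty, tz, yaw, fingers, ...]. A call has exactly 10 rows; each row is the pose to reach, as a shift and turn from the pose commanded when the call began, along the tool's axes at that moment; what a row does not reach only later rows make up. A row lasts 1/10 s, in which the tool goes at most 50 mm and 8.59 degrees, less where a joint would pass 70% of its speed; a pose out of reach is approached as far as the arm can. A call with a gripper value outside its range is refused whole. The fingers move at their own pace and stop on an object; the grip force is fixed at half the most. Time passes only in rows, so rows that repeat a pose let the fingers close, or fill a call up. It gives the time, the measured TCP pose, the force and the opening at its end, in the units of the state.
- status.state(): the state, without advancing time (a new reading comes with each control period).
- vision.grab_frame(name): name is "scene" or "side" or "wrist"; returns (picture, depth): 384x512x3 uint8, red, green, blue; 384x512 float32, m along the optical axis (not along the pixel's ray), 0 where there is no reading.
- vision.get_calibration(name): a dict with "camera_matrix" (3x3 intrinsics, pixels), "R" (3x3) and "t" (3): a world point X has camera coordinates R X + t. Camera axes: x right, y down, z forward; pixel columns grow to the right and rows downward; lengths in m; the calibration is good to about 2 mm. A picture is of the moment at which its call begins: read the wrist's pose just before it. get_calibration takes no time and is no camera call; for the wrist camera it gives the pose at the moment of the call.
- order.job_done(): hands the job in, once; it reports no verdict.
Trained networks look in the newest picture that a camera, given by its name, has taken for a name from the list of things; names that differ only in an ending like _2 or _b are one class to them, and where a whole thing is asked for, a point or a joint stands for the part that bears it (a point fixed in the world has none). Each returns a list of dicts, best first, with "confidence" (0 to 1); they miss things now and then, are a little off and sometimes report something else, mostly with a low value. They report only what shows in the picture. A call takes as long as a camera call. They do not tell look-alikes from the thing itself.
- regions_of(camera, name): "region" (384x512 bool, what is visible of it) and "extent" ([centre column, centre row, width, height] in pixels, round what is visible of it).
The state is a dict: "time": time; "joint_pos": joint angles; "joint_vel": joint speeds; "joint_efforts": joint torques, N m; "tool_pos": TCP position; "tool_rot": TCP orientation; "contact_force": force on the tool from outside, world axes, zero at the start; "ft_torque": the same for the moment, N m; "gripper_width": opening from 0.0 (shut) to 1.0 (fully open).
Only numpy, scipy, OpenCV 4.12 (cv2) and the standard library are available. Lean on these libraries where they do the work, as an engineer would, in place of code of your own. Each camera call takes 0.05 s, during which the arm holds its last target. There are 200 camera calls.

## Working session

There is one attempt and no reset: what is moved stays moved. The work goes in short steps, Python scripts to look and compute and a shell command to move; the robot and the scene stay as the last step left them, time stands still between calls to the robot, and variables do not carry over. Pictures are saved under pics/ and viewed, on a budget of 10 in all, crops included, one or two more only if the job needs it, and the job is handed in when it is done.

```bash
mkdir -p pics
cat > h.py <<'E'
import numpy as np, cv2
from plant import status, vision, order, regions_of, manip
def grab(n):
    p,d=vision.grab_frame(n); c=vision.get_calibration(n)
    K=np.array(c["camera_matrix"]);R=np.array(c["R"]);t=np.array(c["t"])
    v,u=np.mgrid[0:384,0:512]
    C=np.stack([(u-K[0,2])/K[0,0]*d,(v-K[1,2])/K[1,1]*d,d],-1)
    W=(C-t)@R   # R^T (C-t)
    W[d==0]=np.nan
    return p,d,W
def save(p,f): cv2.imwrite("pics/"+f,cv2.cvtColor(p,cv2.COLOR_RGB2BGR))
E
python3 - <<'E'
from h import *
s=status.state();print(s["tool_pos"],s["tool_rot"],s["time"])
ps=[]
for n in["scene","side"]:
    p,d,W=grab(n);ps.append(p);np.save(n+".npy",W);
    for k in["rack_mid","ledge_face","beaker","flask","calculator"]:
        for r in regions_of(n,k):
            m=r["region"];X=W[m];X=X[~np.isnan(X).any(1)]
            print(n,k,round(r["confidence"],2),np.round(r["extent"]),np.round(np.percentile(X,[3,50,97],axis=0),3).tolist() if len(X) else 0, p[m].mean(0).round())
save(cv2.resize(np.hstack([ps[0]]),(800,600)),"a.png");save(cv2.resize(ps[1],(800,600)),"b.png")
E
```

```text
[ 0.15565407 -0.60466596  0.23006507] [-1.04753058e-03  9.92082046e-01  1.25587087e-01  5.07099568e-06] 0.0
scene rack_mid 0.98 [336. 146.  36.  58.] [[0.34, 0.305, 0.002], [0.394, 0.334, 0.112], [0.43, 0.401, 0.172]] [137.  85. 101.]
scene rack_mid 0.75 [299. 180.  41.  60.] [[0.454, 0.134, 0.001], [0.511, 0.163, 0.112], [0.548, 0.233, 0.172]] [143. 141. 137.]
scene rack_mid 0.75 [278. 141.  46.  74.] [[0.263, 0.098, 0.003], [0.334, 0.156, 0.141], [0.388, 0.229, 0.221]] [151. 148. 144.]
scene ledge_face 0.7 [282. 280. 217.  96.] [[0.715, -0.246, 0.008], [0.802, 0.004, 0.036], [0.837, 0.265, 0.131]] [152. 145. 141.]
scene beaker 0.97 [377. 186.  24.  32.] [[0.525, 0.381, 0.002], [0.569, 0.408, 0.063], [0.593, 0.442, 0.091]] [101. 105. 105.]
scene flask 0.92 [123. 257.  32.  41.] [[0.575, -0.406, 0.006], [0.602, -0.377, 0.047], [0.62, -0.35, 0.112]] [40. 71. 48.]
scene calculator 0.65 [119. 217.  29.  42.] [[0.323, -0.419, 0.006], [0.405, -0.383, 0.017], [0.466, -0.347, 0.021]] [102. 106. 112.]
side rack_mid 0.88 [204. 262.  44.  70.] [[0.326, 0.308, 0.004], [0.369, 0.361, 0.091], [0.
[... 237 characters left out ...]
 0.175, 0.107], [0.584, 0.226, 0.174]] [155. 154. 146.]
side ledge_face 0.9 [204. 186. 137.  88.] [[0.707, -0.237, 0.004], [0.773, 0.109, 0.038], [0.832, 0.298, 0.13]] [135. 131. 123.]
side ledge_face 0.26 [223. 219.  36.  59.] [[0.445, 0.136, 0.006], [0.483, 0.177, 0.109], [0.543, 0.226, 0.174]] [156. 156. 147.]
side beaker 0.62 [150. 250.  31.  37.] [[0.529, 0.385, 0.006], [0.545, 0.419, 0.065], [0.592, 0.445, 0.093]] [116. 122. 118.]
side flask 0.59 [314. 166.  17.  30.] [[0.56, -0.551, 0.004], [0.578, -0.365, 0.047], [0.716, -0.346, 0.113]] [ 76. 107.  78.]
side calculator 0.19 [314. 164.  18.  30.] [[0.558, -0.391, 0.002], [0.578, -0.364, 0.045], [0.612, -0.345, 0.113]] [ 71. 101.  73.]
```

View pics/a.png

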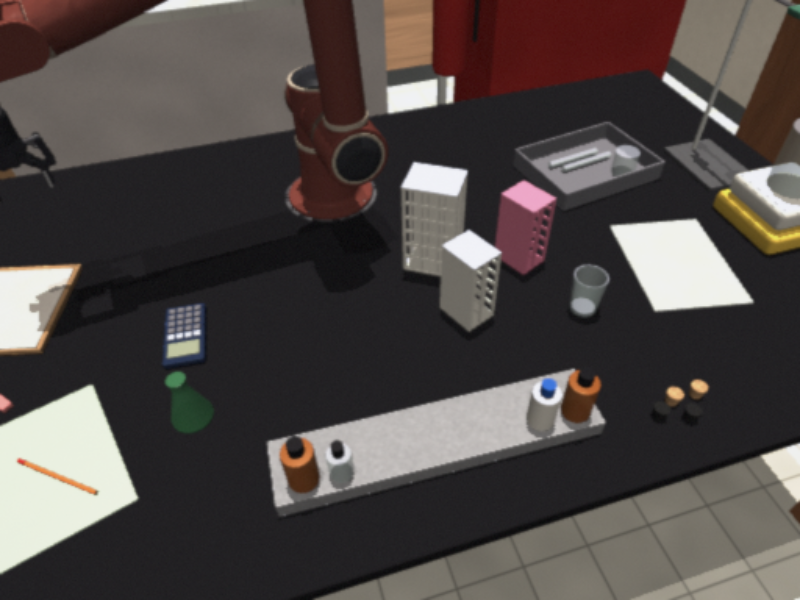

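View pics/b.png

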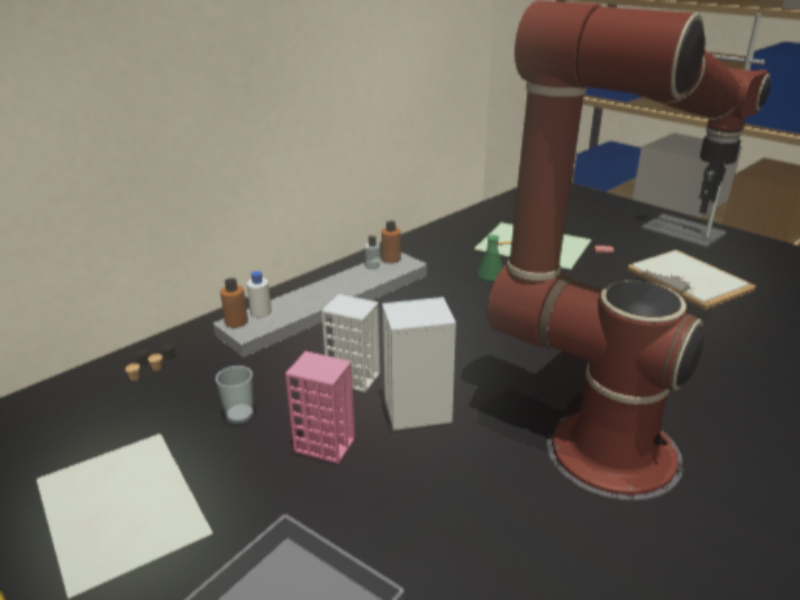

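Candidates for the rack (scene pixels): pink (336,146), large white (278,141) and small white (299,180). By the description it is the small white one. Next I fit the geometry and check it in a crop.

Run:
```python
from h import *
print("tcp_to_grasp",manip.tcp_to_grasp)
ps={};Ws={}
for n in["scene","side"]:
    ps[n],_,Ws[n]=grab(n)
    for k,(lo,hi,z0,z1) in dict(small=([.43,.09],[.60,.25],.160,.18),big=([.24,.08],[.41,.26],.21,.23),pink=([.31,.28],[.46,.43],.163,.18)).items():
        W=Ws[n];m=(W[...,0]>lo[0])&(W[...,0]<hi[0])&(W[...,1]>lo[1])&(W[...,1]<hi[1])&(W[...,2]>z0)&(W[...,2]<z1)
        X=W[m][:,:2]; r=cv2.minAreaRect((X*1000).astype(np.float32))
        print(n,k,m.sum(),np.round(np.array(r[0]),1),np.round(r[1],1),round(r[2],1),cv2.boxPoints(r).round().tolist())
    W=Ws[n]
    m=(W[...,0]>.6)&(W[...,0]<.95)&(W[...,1]>-.33)&(W[...,1]<.36)&(W[...,2]>.029)&(W[...,2]<.042)
    X=W[m][:,:2];r=cv2.minAreaRect((X*1000).astype(np.float32));print(n,"ledge",m.sum(),r,cv2.boxPoints(r).round().tolist())
p=ps["scene"];q=ps["side"]
save(np.hstack([cv2.resize(p[100:220,250:370],(400,400)),cv2.resize(q[170:290,180:300],(400,400))]),"c.png")
```

```text
tcp_to_grasp -0.0187
scene small 557 [494.6 180. ] [91.8 75.6] 22.5 [[438.0, 197.0], [467.0, 127.0], [551.0, 163.0], [522.0, 233.0]]
scene big 686 [325.4 165.2] [113.9  97. ] 56.1 [[253.0, 145.0], [334.0, 91.0], [397.0, 185.0], [317.0, 240.0]]
scene pink 411 [377.5 351.6] [90.8 76.8] 24.9 [[320.0, 367.0], [352.0, 298.0], [435.0, 336.0], [402.0, 406.0]]
scene ledge 6617 ((772.0830078125, 18.859771728515625), (560.50830078125, 124.49931335449219), 88.06482696533203) [[700.0, -259.0], [825.0, -263.0], [844.0, 297.0], [719.0, 301.0]]
side small 396 [495.9 180.7] [89.4 80.2] 21.2 [[440.0, 202.0], [469.0, 127.0], [552.0, 159.0], [523.0, 234.0]]
side big 830 [327.1 166.2] [113.3  99.8] 56.4 [[254.0, 147.0], [337.0, 91.0], [400.0, 186.0], [317.0, 241.0]]
side pink 587 [378.2 353.3] [90.7 74.9] 23.8 [[322.0, 369.0], [352.0, 301.0], [435.0, 337.0], [405.0, 406.0]]
side ledge 2085 ((772.1455688476562, 20.429901123046875), (563.1873168945312, 134.19688415527344), 87.50677490234375) [[693.0, -258.0], [827.0, -264.0], [851.0, 299.0], [717.0, 305.0]]
```

View pics/c.png

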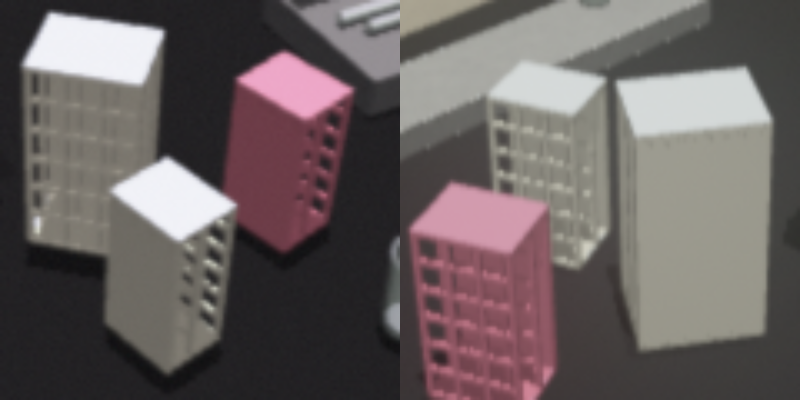

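The crop shows the small white rack centred at c.png left (170,260). Its solid base faces lower-left (−y, +x) and its open long side faces +x. Its holes face +y, as described. It is turned about 22°, with its centre at about (0.495, 0.180). I'll move now, with the gripper half open and raised.

```bash
cat >> h.py <<'E'
def to(x,y,z,yaw):
    "needed shift mm and turn deg to bring TCP to world pose (yaw of tool x, deg)"
    from scipy.spatial.transform import Rotation as Ro
    s=status.state();q=s["tool_rot"];R=Ro.from_quat([q[1],q[2],q[3],q[0]]).as_matrix()
    cy=np.degrees(np.arctan2(R[1,0],R[0,0]))
    print(np.round(R.T@(np.array([x,y,z])-s["tool_pos"])*1000,1),"turn",round(-((yaw-cy+180)%360-180),1),"yaw",cy.round(1),"tcp",np.round(s["tool_pos"],4),"F",np.round(s["contact_force"],1),"t",s["time"])
E
python3 -m crank '[200,-90,-70,-40,50, 457,-197,-70,-80,50, 457,-197,-70,-80,50, 457,-197,-70,-80,50, 457,-197,-70,-80,50, 457,-197,-70,-80,50, 457,-197,-70,-80,50, 457,-197,-70,-80,50, 457,-197,-70,-80,50, 457,-197,-70,-80,50]'
python3 -c "
from h import *
to(.455,.275,.30,112)"
```

```text
time: 1.7
tool_pos: [0.548, -0.3011, 0.3014]
tool_rot: [0.0, 0.678, 0.735, -0.0]
contact_force: [0.2, -0.0, -0.4]
gripper_width: 0.501
[581.7 -46.1   1.1] turn -17.4 yaw 94.6 tcp [ 0.548  -0.3011  0.3014] F [ 0.2 -0.  -0.4] t 1.7
```

```bash
python3 -m crank '[50,-5,0,-5,50, 582,-46,1,-17,50, 582,-46,1,-17,50, 582,-46,1,-17,50, 582,-46,1,-17,50, 582,-46,1,-17,50, 582,-46,1,-17,50, 582,-46,1,-17,50, 582,-46,1,-17,50, 582,-46,1,-17,50]'
python3 -c "
from h import *
to(.4585,.270,.152,112)"
```

```text
time: 2.7
tool_pos: [0.468, 0.1932, 0.3005]
tool_rot: [0.0, 0.563, 0.826, 0.0]
contact_force: [0.3, -0.4, -1.0]
gripper_width: 0.501
[ 75.   19.  148.5] turn -0.6 yaw 111.4 tcp [0.468  0.1932 0.3005] F [ 0.3 -0.4 -1. ] t 2.7
```

```bash
python3 -m crank '[40,10,0,0,50, 75,19,0,-1,50, 75,19,10,-1,50, 75,19,50,-1,50, 75,19,90,-1,50, 75,19,125,-1,50, 75,19,148,-1,50, 75,19,148,-1,50, 75,19,148,-1,50, 75,19,148,-1,50]'
python3 - <<'E'
from h import *
to(.483,.210,.152,112)
p,_,W=grab("scene");q,_,_=grab("side")
save(np.hstack([cv2.resize(p[60:260,200:400],(400,400)),cv2.resize(q[110:310,150:350],(400,400))]),"d.png")
E
```

```text
time: 3.7
tool_pos: [0.4603, 0.2681, 0.1543]
tool_rot: [0.001, 0.556, 0.831, 0.001]
contact_force: [-0.3, -0.7, -0.3]
gripper_width: 0.5
[-62.4  -1.2   2.3] turn 0.4 yaw 112.4 tcp [0.4603 0.2681 0.1543] F [-0.3 -0.7 -0.3] t 3.7
```

View pics/d.png

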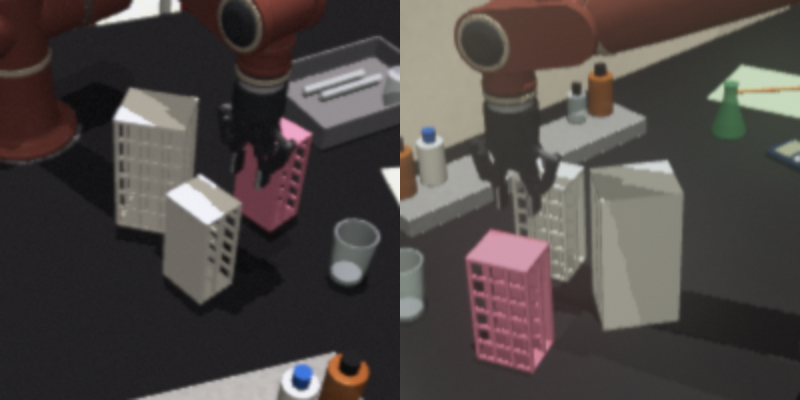

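The gripper (d.png, left 260,140; right 515,160) sits behind the hole side, clear of everything. Next I push slowly.

```bash
python3 -m crank '[-20,0,0,0,50, -35,-1,0,0,50, -43,-1,0,0,50, -49,-1,0,0,50, -55,-1,0,0,50, -61,-1,0,0,50, -67,-1,0,0,50, -73,-1,0,0,50, -79,-1,0,0,50, -85,-1,0,0,50]'
python3 - <<'E'
from h import *
p,_,W=grab("scene")
r=regions_of("scene","rack_mid")
for a in r:
    X=W[a["region"]];X=X[~np.isnan(X).any(1)];print(a["confidence"],a["extent"],np.round(np.percentile(X,[3,97],axis=0),3).tolist())
E
```

```text
time: 4.8
tool_pos: [0.4906, 0.1886, 0.152]
tool_rot: [-0.0, 0.556, 0.831, -0.0]
contact_force: [-0.4, -1.0, -0.1]
gripper_width: 0.499
0.95 [274.8, 140.0, 39.9, 68.8] [[0.226, 0.097, 0.001], [0.379, 0.205, 0.222]]
0.67 [295.4, 179.8, 38.7, 55.1] [[0.461, 0.11, 0.002], [0.556, 0.227, 0.18]]
0.63 [336.9, 145.3, 37.6, 61.1] [[0.339, 0.307, 0.002], [0.429, 0.402, 0.172]]
0.23 [280.2, 283.3, 214.7, 95.2] [[0.716, -0.247, 0.009], [0.837, 0.264, 0.13]]
```

```bash
python3 -m crank '[-6,0,0,0,50, -12,0,0,0,50, -18,0,0,0,50, -24,0,0,0,50, -30,0,0,0,50, -35,0,0,0,50, -40,0,0,0,50, -40,0,0,0,50, -40,0,0,0,50, -40,0,0,0,50]'
python3 - <<'E'
from h import *
p,_,W=grab("scene");q,_,V=grab("side")
for n,W in(("scene",W),("side",V)):
  for a in regions_of(n,"rack_mid"):
    X=W[a["region"]];X=X[~np.isnan(X).any(1)];print(a["confidence"],a["extent"],np.round(np.percentile(X,[3,97],axis=0),3).tolist())
  m=(W[...,0]>.43)&(W[...,0]<.68)&(W[...,1]>-.1)&(W[...,1]<.2)&(W[...,2]>.055)&(W[...,2]<.08)
  r=cv2.minAreaRect((W[m][:,:2]*1000).astype(np.float32));print(n,r,cv2.boxPoints(r).round().tolist())
save(np.hstack([cv2.resize(p[60:310,150:400],(400,400)),cv2.resize(q[110:310,150:350],(400,400))]),"e.png")
to(.43,.07,.30,178)
E
```

```text
time: 5.9
tool_pos: [0.5075, 0.1516, 0.156]
tool_rot: [0.002, 0.556, 0.831, 0.001]
contact_force: [-3.4, -3.7, 14.3]
gripper_width: 0.502
0.87 [276.0, 136.9, 41.2, 66.7] [[0.194, 0.096, 0.002], [0.37, 0.182, 0.221]]
0.85 [290.4, 183.6, 50.5, 53.8] [[0.467, 0.076, 0.004], [0.57, 0.207, 0.181]]
0.66 [335.8, 146.2, 37.7, 57.6] [[0.295, 0.305, -0.0], [0.429, 0.447, 0.172]]
scene ((511.906494140625, 152.99984741210938), (83.69515228271484, 87.53392028808594), 20.505117416381836) [[457.0, 179.0], [488.0, 97.0], [566.0, 127.0], [536.0, 209.0]]
0.89 [230.8, 213.4, 41.5, 56.3] [[0.456, 0.079, 0.01], [0.568, 0.198, 0.175]]
0.89 [269.6, 233.2, 45.7, 85.8] [[0.261, 0.133, 0.011], [0.388, 0.235, 0.223]]
0.74 [203.4, 262.2, 41.1, 71.0] [[0.326, 0.307, 0.004], [0.431, 0.401, 0.174]]
side ((506.3922119140625, 157.42678833007812), (90.31256866455078, 87.12646484375), 20.583110809326172) [[449.0, 182.0], [479.0, 101.0], [564.0, 133.0], [533.0, 214.0]]
[ -46.3 -102.3 -144.3] turn -65.6 yaw 112.4 tcp [0.5075 0.1517 0.156 ] F [-2.8 -2.3 13. ] t 6.1
```

View pics/e.png

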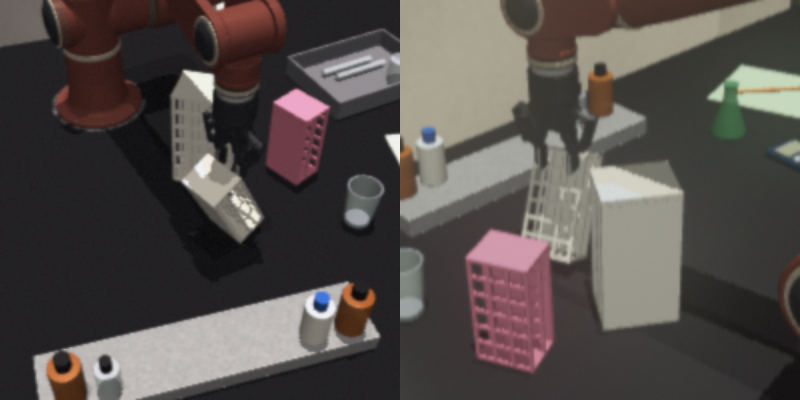

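The rack leans about 25–30° (e.png left 225,195), but the fingertips bear down on its grid (+14 N). I'll raise the tool gently to free them.

```bash
python3 -m crank '[0,0,-3,0,50, 0,0,-6,0,50, -2,0,-9,0,50, -4,0,-12,0,50, -6,0,-15,0,50, -8,0,-18,0,50, -10,0,-18,0,50, -12,0,-18,0,50, -14,0,-18,0,50, -14,0,-18,0,50]'
python3 - <<'E'
from h import *
p,_,W=grab("scene");q,_,V=grab("side")
for n,W in(("scene",W),("side",V)):
  for a in regions_of(n,"rack_mid"):
    X=W[a["region"]];X=X[~np.isnan(X).any(1)];print(a["confidence"],a["extent"],np.round(np.percentile(X,[3,97],axis=0),3).tolist())
save(np.hstack([cv2.resize(p[60:310,150:400],(400,400)),cv2.resize(q[110:310,150:350],(400,400))]),"f.png")
to(.43,.07,.30,178)
E
```

```text
time: 7.1
tool_pos: [0.511, 0.1389, 0.1698]
tool_rot: [-0.0, 0.556, 0.831, -0.0]
contact_force: [-0.3, 0.1, 0.0]
gripper_width: 0.5
0.95 [336.6, 147.9, 39.9, 62.3] [[0.29, 0.305, 0.0], [0.429, 0.444, 0.172]]
0.93 [268.4, 210.9, 58.1, 53.7] [[0.476, -0.02, 0.002], [0.608, 0.153, 0.072]]
0.68 [274.3, 139.2, 37.0, 75.3] [[0.262, 0.097, 0.002], [0.391, 0.197, 0.221]]
0.88 [202.7, 260.6, 41.8, 69.2] [[0.326, 0.308, 0.005], [0.424, 0.401, 0.173]]
0.81 [230.7, 216.3, 31.7, 44.6] [[0.472, 0.005, 0.003], [0.623, 0.161, 0.074]]
0.76 [267.4, 231.6, 47.1, 84.1] [[0.261, 0.133, 0.01], [0.387, 0.235, 0.223]]
[ -33.  -101.3 -130. ] turn -65.6 yaw 112.4 tcp [0.511  0.1391 0.17  ] F [ 0.2  0.2 -0.9] t 7.3
```

It is down on its base (top at 72 mm). I'll lift clear and go to the robot's side of the rack.

```bash
python3 -m crank '[0,0,-50,0,60, 0,0,-100,-5,100, -15,-40,-130,-12,100, -33,-85,-130,-20,100, -33,-101,-130,-66,100, -33,-101,-130,-66,100, -33,-101,-130,-66,100, -33,-101,-130,-66,100, -33,-101,-130,-66,100, -33,-101,-130,-66,100]'
python3 - <<'E'
from h import *
for n in("scene","side"):
  p,_,W=grab(n)
  m=(W[...,0]>.43)&(W[...,0]<.68)&(W[...,1]>-.1)&(W[...,1]<.2)&(W[...,2]>.060)&(W[...,2]<.08)
  r=cv2.minAreaRect((W[m][:,:2]*1000).astype(np.float32));print(n,r,cv2.boxPoints(r).round().tolist())
  if n=="scene":save(cv2.resize(p[60:310,100:400],(720,600)),"g.png")
to(.43,.07,.30,178)
E
```

```text
time: 8.3
tool_pos: [0.4302, 0.0701, 0.3001]
tool_rot: [0.0, 0.012, 1.0, 0.0]
contact_force: [0.6, 0.2, -0.7]
gripper_width: 1.003
scene ((542.0177001953125, 67.61265563964844), (90.8579330444336, 174.81637573242188), 22.43063735961914) [[467.0, 131.0], [533.0, -31.0], [617.0, 4.0], [551.0, 166.0]]
side ((542.5760498046875, 69.93635559082031), (88.92353057861328, 176.19036865234375), 22.638307571411133) [[468.0, 134.0], [535.0, -28.0], [618.0, 6.0], [550.0, 168.0]]
[ 0.2 -0.1  0.1] turn 0.4 yaw 178.4 tcp [0.4302 0.0701 0.3001] F [ 0.1 -0.2  0.3] t 8.4
```

View pics/g.png

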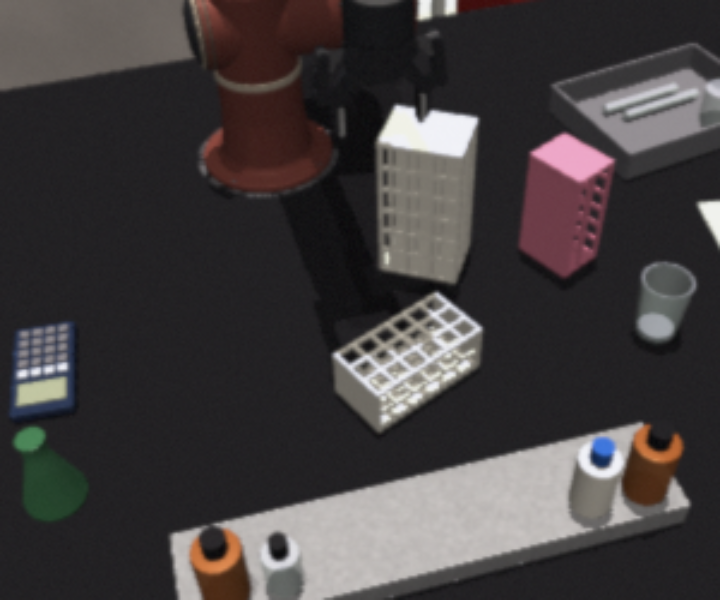

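The picture shows the rack on its base with holes up (g.png 410,360). The near side is clear at the robot end, and the beaker, flask and calculator are undisturbed. I descend open-fingered behind it, then push.

```bash
python3 -m crank '[0,-5,50,0,100, 0,-5,100,0,100, 0,-5,150,0,100, 0,-5,200,0,100, 0,-5,240,0,100, 0,-5,265,0,100, 0,-5,280,0,100, 0,-5,290,0,100, 0,-5,290,0,100, 0,-5,290,0,100]'
python3 -c "
from h import *
to(.60,.065,.01,178)"
```

```text
time: 9.4
tool_pos: [0.4309, 0.0651, 0.0108]
tool_rot: [0.001, 0.014, 1.0, 0.0]
contact_force: [0.3, -0.3, -0.9]
gripper_width: 1.002
[-169.1    4.6    1. ] turn 0.4 yaw 178.4 tcp [0.4309 0.0651 0.0108] F [ 0.3 -0.3 -0.9] t 9.4
```

```bash
python3 -m crank '[-15,0,0,0,100, -28,1,0,0,100, -38,1,0,0,100, -48,1,0,0,100, -58,1,0,0,100, -68,2,0,0,100, -78,2,0,0,100, -88,2,0,0,100, -98,3,0,0,100, -108,3,0,0,100]'
python3 - <<'E'
from h import *
for n in("scene","side"):
  p,_,W=grab(n)
  m=(W[...,0]>.45)&(W[...,0]<.72)&(W[...,1]>-.15)&(W[...,1]<.22)&(W[...,2]>.060)&(W[...,2]<.078)
  r=cv2.minAreaRect((W[m][:,:2]*1000).astype(np.float32));print(n,r,cv2.boxPoints(r).round().tolist())
  m=(W[...,0]>.6)&(W[...,0]<.95)&(W[...,1]>-.2)&(W[...,1]<.28)&(W[...,2]>.005)&(W[...,2]<.028)&(W[...,0]>.69)
  X=W[m][:,:2]
  # front face points: robust min-x line by bins
  if m.sum()>50: print("face",m.sum(),np.polyfit(X[:,1],X[:,0],1))
to(.60,.065,.01,178)
E
```

```text
time: 10.4
tool_pos: [0.5386, 0.065, 0.0097]
tool_rot: [-0.0, 0.014, 1.0, -0.0]
contact_force: [-2.1, 0.1, 0.8]
gripper_width: 1.003
scene ((583.048095703125, 58.38829040527344), (171.09921264648438, 115.4980697631836), 88.2079849243164) [[523.0, -25.0], [638.0, -29.0], [643.0, 142.0], [528.0, 146.0]]
face 801 [0.0294073  0.83383348]
side ((604.888671875, 77.6641845703125), (117.04454040527344, 164.94773864746094), 21.9293155670166) [[520.0, 132.0], [581.0, -21.0], [690.0, 23.0], [628.0, 176.0]]
face 468 [-0.14193629  0.76012927]
[-60.1   1.8   0.4] turn 0.4 yaw 178.4 tcp [0.5398 0.0649 0.0103] F [ 0.4 -0.2 -0.1] t 10.5
```

```bash
python3 -m crank '[-10,0,0,0,100, -20,0,0,0,100, -30,1,0,0.4,100, -38,1,0,0.4,100, -45,1,0,0.4,100, -50,1,0,0.4,100, -54,1,0,0.4,100, -58,1,0,0.4,100, -61,1,0,0.4,100, -61,1,0,0.4,100]'
python3 - <<'E'
from h import *
p,_,W=grab("scene")
save(cv2.resize(p[160:310,180:380],(800,600)),"i.png")
m=(W[...,0]>.605)&(W[...,0]<.78)&(W[...,1]>-.15)&(W[...,1]<.22)&(W[...,2]>.060)&(W[...,2]<.078)
X=W[m]
for y in np.arange(-.02,.16,.03):
    b=X[abs(X[:,1]-y)<.015];print(round(y,2),len(b),np.round(np.percentile(b[:,0],[90,98]),4) if len(b) else 0)
to(.62,.065,.01,178)
E
```

```text
time: 11.5
tool_pos: [0.5997, 0.0644, 0.0102]
tool_rot: [0.0, 0.017, 1.0, -0.0]
contact_force: [0.7, 0.2, -0.3]
gripper_width: 0.999
-0.02 132 [0.6967 0.6976]
0.01 168 [0.6963 0.6987]
0.04 150 [0.6984 0.7004]
0.07 155 [0.6981 0.7005]
0.1 159 [0.7    0.7023]
0.13 164 [0.6998 0.7031]
[-20.4   1.3   0.2] turn 0.0 yaw 178.0 tcp [0.5996 0.0644 0.0102] F [ 0.7 -0.9  0.8] t 11.55
```

View pics/i.png

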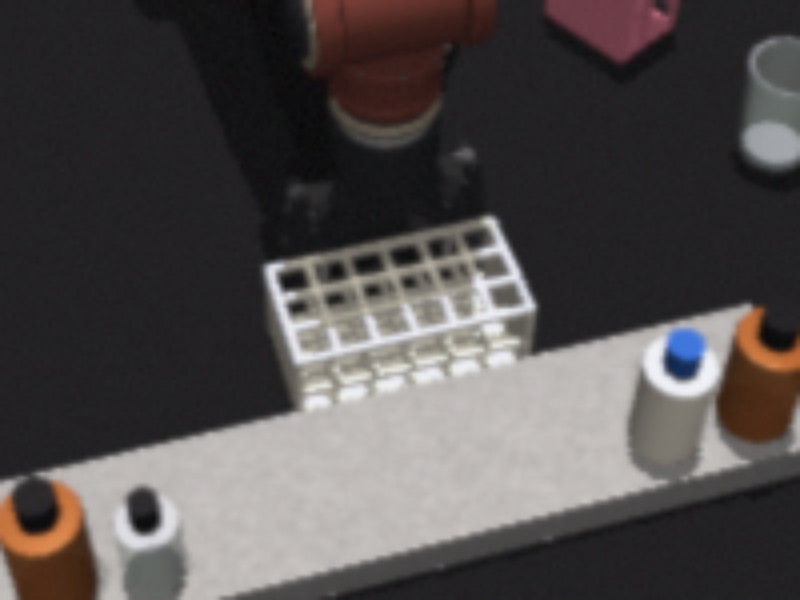

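The rack is parallel to the ledge (i.png 400,320) with about 1 cm to go. I creep the rest.

```bash
python3 -m crank '[-2,0,0,0,100, -4,0,0,0,100, -5,0,0,0,100, -6,0,0,0,100, -7,0,0,0,100, -8,0,0,0,100, -9,0,0,0,100, -10,0,0,0,100, -11,0,0,0,100, -11,0,0,0,100]'
```

```text
time: 12.55
tool_pos: [0.6104, 0.064, 0.01]
tool_rot: [0.0, 0.017, 1.0, 0.0]
contact_force: [0.3, 0.1, -0.0]
gripper_width: 1.0
```

```bash
python3 -m crank '[-1,0,0,0,100, -1,0,0,0,100, -2,0,0,0,100, -2,0,0,0,100, -3,0,0,0,100, -3,0,0,0,100, -4,0,0,0,100, -4,0,0,0,100, -4,0,0,0,100, -4,0,0,0,100]'
```

```text
time: 13.55
tool_pos: [0.6128, 0.0639, 0.0095]
tool_rot: [-0.002, 0.017, 1.0, -0.0]
contact_force: [-6.9, -0.8, 1.4]
gripper_width: 1.002
```

Contact with the ledge. I press a little more to seat it, then check the moment and position.

```bash
python3 -m crank '[-1,0,0,0,100, -1,0,0,0,100, -2,0,0,0,100, -2,0,0,0,100, -3,0,0,0,100, -3,0,0,0,100, -3,0,0,0,100, -3,0,0,0,100, -3,0,0,0,100, -3,0,0,0,100]'
python3 - <<'E'
from h import *
s=status.state();print(s["ft_torque"],s["contact_force"])
p,_,W=grab("scene")
m=(W[...,0]>.605)&(W[...,0]<.78)&(W[...,1]>-.15)&(W[...,1]<.22)&(W[...,2]>.060)&(W[...,2]<.078)
X=W[m]
for y in np.arange(-.02,.16,.03):
    b=X[abs(X[:,1]-y)<.015];print(round(y,2),len(b),np.round(np.percentile(b[:,0],[90,98]),4))
E
```

```text
time: 14.55
tool_pos: [0.6125, 0.0641, 0.0081]
tool_rot: [-0.006, 0.017, 1.0, 0.0]
contact_force: [-13.2, 0.3, 4.9]
gripper_width: 1.0
[0.01169614 1.63795911 0.07294066] [-13.1864919    0.30901377   4.86544806]
-0.02 140 [0.7093 0.7112]
0.01 186 [0.7092 0.7124]
0.04 160 [0.7111 0.7134]
0.07 158 [0.7121 0.7146]
0.1 167 [0.7129 0.7153]
0.13 186 [0.7135 0.7169]
```

```bash
python3 -m crank '[2,0,0,0,100, 4,0,0,0,100, 7,0,0,0,100, 12,0,0,0,100, 20,0,0,0,100, 35,0,0,0,100, 55,0,0,0,100, 80,0,0,0,100, 90,0,0,0,100, 90,0,0,0,100]' && python3 -m crank '[0,0,-40,0,100, 0,0,-90,0,100, 0,0,-140,0,100, 0,0,-190,0,100, 0,-40,-230,0,100, 0,-90,-250,0,100, 0,-140,-250,0,100, 0,-190,-250,0,100, 0,-220,-250,0,100, 0,-220,-250,0,100]'
python3 - <<'E'
from h import *
for n in("scene","side"):
  p,_,W=grab(n)
  m=(W[...,0]>.58)&(W[...,0]<.73)&(W[...,1]>-.15)&(W[...,1]<.22)&(W[...,2]>.062)&(W[...,2]<.078)
  r=cv2.minAreaRect((W[m][:,:2]*1000).astype(np.float32));print(n,r,cv2.boxPoints(r).round().tolist())
  m=(W[...,0]>.6)&(W[...,0]<.95)&(((W[...,1]>-.2)&(W[...,1]<-.05))|((W[...,1]>.17)&(W[...,1]<.28)))&(W[...,2]>.031)&(W[...,2]<.042)
  X=W[m];f=[(y,np.percentile(X[abs(X[:,1]-y)<.015][:,0],2)) for y in (-.18,-.15,-.12,-.09,.19,.22,.25)]
  k=np.polyfit(*np.array(f).T,1);print("ledge edge slope",k,"at rack",np.polyval(k,[-.02,.145]))
  for c in("beaker","flask","calculator"):
    for a in regions_of(n,c)[:1]:
      X=W[a["region"]];X=X[~np.isnan(X).any(1)];print(c,np.round(np.percentile(X,[3,50,97],axis=0),3).tolist())
  if n=="scene": s=p
  else: save(np.hstack([cv2.resize(s[160:320,180:340],(400,400)),cv2.resize(p[130:250,150:270],(400,400))]),"j.png")
to(0,0,0,0)
E
```

```text
time: 15.6
tool_pos: [0.5261, 0.067, 0.0099]
tool_rot: [-0.0, 0.017, 1.0, 0.0]
contact_force: [0.1, -0.1, -0.2]
gripper_width: 1.005
time: 16.6
tool_pos: [0.5201, -0.1576, 0.2609]
tool_rot: [0.001, 0.02, 1.0, -0.001]
contact_force: [-0.0, 0.8, 0.2]
gripper_width: 0.999
scene ((668.9996337890625, 56.174415588378906), (170.61563110351562, 92.251708984375), 87.91563415527344) [[620.0, -27.0], [712.0, -31.0], [718.0, 140.0], [626.0, 143.0]]
ledge edge slope [0.03146552 0.71379176] at rack [0.71316245 0.71835426]
beaker [[0.529, 0.381, 0.001], [0.569, 0.409, 0.062], [0.593, 0.445, 0.091]]
flask [[0.578, -0.409, 0.006], [0.602, -0.378, 0.046], [0.621, -0.351, 0.112]]
calculator [[0.324, -0.42, 0.011], [0.402, -0.382, 0.017], [0.465, -0.345, 0.021]]
side ((669.4535522460938, 58.642364501953125), (175.9363555908203, 94.87995910644531), 88.67630767822266) [[620.0, -28.0], [715.0, -30.0], [719.0, 145.0], [624.0, 148.0]]
ledge edge slope [0.03497389 0.70980858] at rack [0.7091091  0.71487979]
beaker [[0.529, 0.385, 0.007], [0.544, 0.42, 0.066], [0.592, 0.445, 0.092]]
flask [[0.553, -0.391, 0.005], [0.575, -0.366, 0.044], [0.6, -0.346, 0.111]]
calculator [[0.31, -0.409, 0.006], [0.316, -0.39, 0.017], [0.33, -0.372, 0.023]]
[524.7 134.9 260. ] turn 178.1 yaw 178.1 tcp [ 0.5199 -0.1519  0.2601] F [-0.3  0.1 -0.1] t 17.0
```

View pics/j.png

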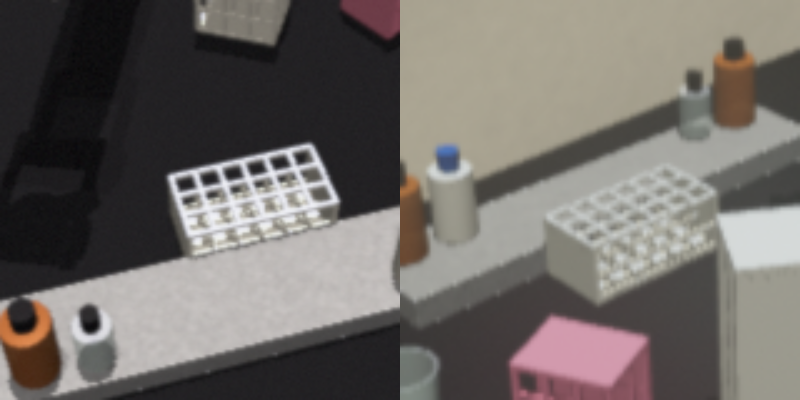

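The rack stands on its base with holes up (j.png left 255,200; right 630,230). It is flush against the ledge with no visible gap, and the bystanders have not moved. I hand the job in.

```bash
python3 -c "
from plant import order
print(order.job_done())"
```

```text
the job is handed in; nothing more can be done
None
```

I tipped the small white rack onto its base and pushed it flush against the ledge front, well within the ledge's length. I handed the job in at about 17 s, with the gripper about 0.26 m up and touching nothing.

- **Toppling:** I pushed near the top of the hole side. Partway over, the fingertips caught on the rack's grid and the tool read about 14 N upward. I raised the tool 18 mm and the rack dropped onto its base.
- **Pushing:** I slid it along with the open fingers until it met the ledge, then pressed to about 13 N to seat it and backed off.
- **Rack against the ledge:** In the last pictures the holes face up and no gap shows. The rack's long side lies at 87.9° in the scene camera and 88.7° in the side camera; the ledge edge is at about 88.0–88.2°. The rack's far edge agrees with the ledge edge to about 1 mm in the scene camera. The side camera puts it 4–6 mm past the ledge edge, which I take to be noise because its fitted outlines came out several mm too large.
- **Bystanders:** The beaker, flask and calculator are where they started, to within a few mm, in the scene camera. The side camera sees only part of the calculator, so its reading there says little. The pink rack was not approached; the large white one was last measured unmoved just after the toppling.

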